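Seat the mosaic mirror on its three pads and clamp it

TASK

The mosaic-framed mirror lies cocked in the setting jig, its rear end propped on the loading ledge. Push it along until it drops off the ledge and is home against both end stops, push it sideways against the side stop so that it lies flat on all three brass pads and cannot rock, and only then tip the weighted hold-down clamp over centre so that its rubber foot presses on the mirror. Leave the glue pot, the nippers and the phone where they are.

Things in the scene. Friction and masses are not known exactly. Their poses are not given: they have to be found in the camera images.
- jig: Fixed plywood setting jig. Origin on the table under the centre of the seated mirror; x towards clamp and side stop (roughly away from the robot), y the feed direction towards the end stops, z up. In its frame (mm): board x -85..135, y -190..110, top z 18; clamp bracket x 92..122, y -20..20, up to z 72. Clear otherwise but for the parts listed here and a glue pot near x 110, y -155.
- ledge_edge (a point): Middle of the edge where the loading ledge steps down to the board: x 0, y -84, z 32 mm in the jig's frame. The flat wooden ledge spans x -65..65, y -190..-84, top at z 32.
- end_stops (a point): Point midway between the two steel end stop pins, on the line where they touch the mirror's end: x 0, y 80, z 30 mm in the jig's frame. The pins are 16 mm wide, at x -40 and 40, tops at z 40.
- side_stop (a point): Point where the steel side stop pin touches the mirror's side: x 60, y 0, z 30 mm in the jig's frame. The pin is 16 mm wide, top at z 40.
- mirror: Loose mirror on plywood with mosaic border: slab 120 (x) by 160 (y) by 18 (z) mm, about 0.4 kg, slides under a few N. Origin: centre of underside; z out of the glass. Starts cocked: 24..40 mm back (-y of jig), 7..16 mm to -x of home, turned up to 0.07 rad, rear 3 degrees high, just above the ledge's top. Home: x 0, y 0, z 26 mm in the jig's frame, axes parallel; top at z 44, 12 mm over the ledge.
- pad_a: Round brass support pad, 16 mm wide, rounded, 8 mm high, fixed on the jig's board, its top 26 mm above the table; origin at the pad's foot; it lies at x -45, y 40 mm in the jig's frame.
- pad_b: Round brass support pad, 16 mm wide, rounded, 8 mm high, fixed on the jig's board, its top 26 mm above the table; origin at the pad's foot; it lies at x -45, y -55 mm in the jig's frame.
- pad_c: Round brass support pad, 16 mm wide, rounded, 8 mm high, fixed on the jig's board, its top 26 mm above the table; origin at the pad's foot; it lies at x 38, y 0 mm in the jig's frame.
- clamp (a joint): Angle (rad) of the steel hold-down clamp arm; hinge along the jig's y. 0 = closed: arm level over the mirror, pointing to jig -x. 1.75 = open (start): arm up, leaning slightly away from the mirror. No spring: past its balance at about 1.4 the arm falls shut by its weight (damped, about 3 s) and holds with 3 to 4 N; above that it rests open. Tipping it takes under 3 N.
- clamp_foot: Round rubber foot under the clamp arm, 20 mm wide, 105 mm from the hinge; origin at the foot's pressing (lower) face. Closed, it stands over the jig's x 0, y 0.
- clamp_handle (a point): Centre of the clamp's black crossbar handle, 14 mm thick and 70 mm long, parallel to the jig's y, across the free end of the arm, 140 mm from the hinge. The arm is 16 mm wide, 12 mm thick; a steel weight 50 mm wide, 18 mm thick stands on its upper face (the face away from the mirror when open), 78..122 mm from the hinge.
- clamp_hinge (a point): Clamp hinge axis, at x 105, y 0, z 62 mm in the jig's frame.
- glue_pot: Bystander: small glue jar, 42 mm wide, 60 mm high, loose on a corner of the jig's board; origin under its centre. Leave alone.
- nippers: Bystander: tile nippers with blue handles, 160 mm long, 16 mm high, lying on the table beyond the jig's end stops; origin at the pivot, handles to -x. Leave alone.
- phone: Bystander: black phone, 75 x 150 x 9 mm, flat on the table; origin under its centre. Leave alone.
There are look-alikes about, which are no part of the job. There is more than one size of the mirror; the job needs the largest.

How it is judged:
By the outcome, as a careful person would: the job done as asked, in the order asked, and still so for the second after the job is handed in, with the robot touching nothing.
It also fails if it takes over 56 s, if anything falls off the work surface, if the arm or the gripper's body presses on something with over 40 N, if the wrist force passes 120 N, or if a joint passes its speed limit or range.

ROBOT

A 6-joint arm with a two-finger parallel gripper is mounted at the origin on the work surface. World frame = base frame: x ahead of the robot, y to its left, z up, the work surface at z = 0. Lengths are in mm, angles in rad, forces in N, time in s.
With the tool pointing down it reaches from about 350 to 975 mm from the base axis. Payload 7.1 kg.
Tool frame: the origin (TCP) lies at the very end of the fingers, on their centre line; the grasp point (between the pads) lies 19 mm behind it (ctrl.tcp_to_grasp is the distance from the TCP to the grasp point, in mm); z points along the fingers, x is the direction in which the jaws open and shut, and the axes are right-handed (so a half turn about z gives the same grasp; the last joint's range is limited). The gripper opens to 88 mm and grips with 3 to 60 N. Pads are 20 mm wide; open, the fingers measure 115 mm over their backs; the gripper's body (75 mm by 178 mm) begins 61 mm behind the grasp point.
Start: joints at [-1.216, 0.423, 1.63, -0, 1.089, -0.019], TCP at [228.238, -581.818, 222.675] pointing down, gripper open.
Joint ranges: [-3, 3], [-0.9, 2.11], [0.09, 2.58], [-1.31, 4.45], [0.11, 2.69], [-2.54, 2.54]. Speed limits (rad/s): [2.39, 2.39, 3.01, 3.14, 3.14, 3.14].

INTERFACE

Orientations are given as a rotation vector (axis times angle).
In Python, from workcell import get_obs, viewer, ctrl, masks_of gives the robot as it stands. The module is installed in compiled form; this text tells all that it offers.
- The arm moves only by the shell command python3 -m inch 'ROWS'. ROWS is JSON, a list of rows, each an object of numbers: "tx", "ty", "tz": the shift along the tool's x, y, z in cm; "ax", "ay", "az": the turn, a rotation vector about the tool's x, y, z in degrees; "jaw": the opening, from 0 (shut) to 1 (fully open). In form: [{"tx": .., "ty": .., "tz": .., "ax": .., "ay": .., "az": .., "jaw": ..}, ...]. A call has 1 to 12 rows; each row shifts and turns the commanded pose from where the row before left it, along the tool's axes as they then stand; what a row does not reach is not made up. A row lasts 1/8 s, in which the tool goes at most 62.5 mm and 10.7 degrees, less where a joint would pass 70% of its speed; a pose out of reach is approached as far as the arm can. A call is refused whole if a number of a shift passes 6.25 or a number of a turn 10.7, either way. A call with a gripper value outside its range is refused whole. The fingers move at their own pace and stop on an object; the grip force is fixed at half the most. Time passes only in rows, so rows that do not move let the fingers close. It gives the time, the measured TCP pose, the force and the opening at its end, in the units of the state.
- get_obs(): the state, without advancing time (a new reading comes with each control period).
- viewer.get_image(name): name is "side" or "top" or "wrist"; returns (picture, depth): 480x640x3 uint8, red, green, blue; 480x640 float32, mm along the optical axis (not along the pixel's ray), 0 where there is no reading.
- viewer.get_calibration(name): a dict with "fx", "fy", "cx", "cy" (pixels), "rvec" (rotation vector, rad) and "tvec" (3), from world to camera coordinates, as OpenCV has them. Camera axes: x right, y down, z forward; pixel columns grow to the right and rows downward; lengths in mm; the calibration is good to about 2 mm. A picture is of the moment at which its call begins: read the wrist's pose just before it. get_calibration takes no time and is no camera call; for the wrist camera it gives the pose at the moment of the call.
- ctrl.close_job(): hands the job in, once; it reports no verdict.
Trained networks look in the newest picture that a camera, given by its name, has taken for a name from the list of things; names that differ only in an ending like _2 or _b are one class to them, and where a whole thing is asked for, a point or a joint stands for the part that bears it (a point fixed in the world has none). Each returns a list of dicts, best first, with "score" (0 to 1); they miss things now and then, are a little off and sometimes report something else, mostly with a low value. They report only what shows in the picture. A call takes as long as a camera call. They do not tell look-alikes from the thing itself.
- masks_of(camera, thing): "pixels" (480x640 bool, what is visible of it) and "location" ([column, row] in pixels, amid what is visible of it).
The state is a dict: "t": time; "qpos": joint angles; "qvel": joint speeds; "joint_torque": joint torques, N m; "ee_pos": TCP position; "orientation": TCP orientation; "ft_force": force on the tool from outside, world axes, zero at the start; "moment": the same for the moment, N m; "width": finger opening in mm.
Only numpy, scipy, OpenCV 4.12 (cv2) and the standard library are available. Lean on these libraries where they do the work, as an engineer would, in place of code of your own. Each camera call takes 0.05 s, during which the arm holds its last target. There are 200 camera calls.

## Working session

There is one attempt and no reset: what is moved stays moved. The work goes in short steps, Python scripts to look and compute and a shell command to move; the robot and the scene stay as the last step left them, time stands still between calls to the robot, and variables do not carry over. Pictures are saved under pics/ and viewed, about 8 in all and at most 12, crops included, and the job is handed in when it is done.

```bash
mkdir -p pics; cat > h.py <<'E'
import numpy as np, cv2
from scipy.spatial.transform import Rotation as R
from workcell import get_obs, viewer, ctrl, masks_of
def save(img,n): cv2.imwrite(f'pics/{n}.png',img[:,:,::-1])
def cal(c):
    k=viewer.get_calibration(c); return k,R.from_rotvec(np.ravel(k['rvec'])).as_matrix(),np.ravel(k['tvec'])
def cloud(c,d):
    k,r,t=cal(c); v,u=np.mgrid[0:480,0:640]
    p=np.stack([(u-k['cx'])/k['fx']*d,(v-k['cy'])/k['fy']*d,d],-1)
    w=(p-t)@r; w[d<=0]=np.nan; return w
E
python3 - <<'E'
from h import *
o=get_obs();print(o['ee_pos'],o['orientation'],o['width'])
for c in ['top','side']:
    im,d=viewer.get_image(c);save(im,c+'1');w=cloud(c,d);np.save(c+'1.npy',w)
    for n in ['mirror','jig','clamp_handle','clamp_foot','glue_pot','nippers','phone','pad_a']:
        for m in masks_of(c,n):
            p=m['pixels'];q=w[p];print(c,n,round(m['score'],2),np.round(m['location']),p.sum(),np.round(np.nanmedian(q,0)),np.round(np.nanmin(q,0)),np.round(np.nanmax(q,0)))
E
```

```text
[ 228.05301094 -581.2884365   221.89998608] [-2.59483794e+00  1.76942525e+00  1.97936777e-03] 87.63404540806413
top mirror 0.93 [353. 311.] 5589 [490.  38.  47.] [431. -42.  15.] [553. 118.  55.]
top mirror 0.59 [356. 163.] 2398 [793.  29.  13.] [731. -21.   2.] [857.  78.  19.]
top mirror 0.55 [501. 342.] 3054 [ 442. -239.   12.] [ 372. -307.   -5.] [ 514. -173.   20.]
top jig 0.87 [346. 277.] 12758 [560.  52.  19.] [ 412. -122.   -3.] [704. 187. 209.]
top clamp_handle 0.63 [334. 217.] 876 [636.  79. 177.] [606.  42.  -5.] [710. 112. 209.]
top clamp_foot 0.59 [332. 234.] 97 [611.  79. 174.] [606.  69. 113.] [620.  87. 180.]
top clamp_foot 0.46 [346. 273.] 12742 [560.  52.  19.] [ 414. -126.   -5.] [703. 190. 209.]
top glue_pot 0.97 [412. 247.] 539 [613. -78.  76.] [ 596. -119.   -3.] [643. -61.  83.]
top nippers 0.72 [238. 317.] 1146 [483. 251.  12.] [401. 234.  -5.] [561. 304.  18.]
top phone 0.64 [347. 277.] 12697 [560.  52.  19.] [ 412. -128.   -5.] [700. 187. 209.]
top phone 0.55 [145. 225.] 2685 [660. 450.   9.] [606. 372.  -1.] [716. 531.  15.]
side mirror 0.98 [386. 245.] 319
[... 216 characters left out ...]
2. -168.   17.]
side mirror 0.29 [347. 253.] 7127 [564. 103.  19.] [ 413. -217.   -4.] [765. 191. 207.]
side jig 0.63 [344. 252.] 7538 [563. 102.  19.] [ 411. -251.   -6.] [768. 193. 207.]
side jig 0.59 [386. 245.] 3054 [489.  57.  47.] [432. -64.  17.] [552. 122.  54.]
side jig 0.19 [216. 377.] 3802 [659. 461.  10.] [604. 367.  -3.] [715. 535.  14.]
side clamp_handle 0.75 [320. 191.] 837 [633.  87. 164.] [ 605. -238.   -3.] [768. 116. 207.]
side glue_pot 0.78 [349. 194.] 419 [613. -67.  55.] [596. -97.  18.] [636. -58.  81.]
side nippers 0.6 [357. 325.] 1362 [475. 260.  13.] [400. 225.  -3.] [565. 307.  18.]
side phone 0.86 [216. 376.] 3759 [659. 461.  10.] [604. 369.  -2.] [716. 535.  14.]
```

View pics/top1.png

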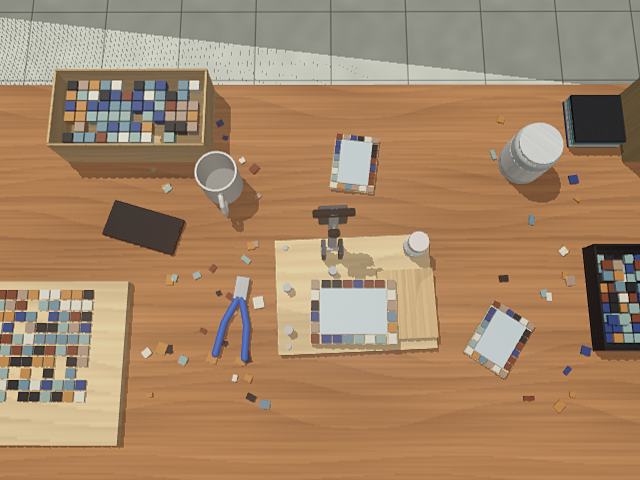

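View pics/side1.png

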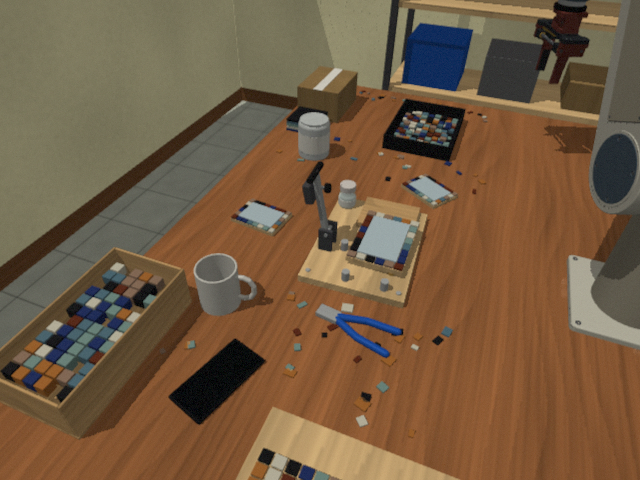

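The top view shows the jig at about (355,295), with the large mirror at (353,311). The ledge is on the right (world −y), the end stops on the left and the clamp open at (334,217). The two smaller mirrors at (356,163) and (501,342) are look-alikes. The side view agrees with this.

```bash
cat >> h.py <<'E'
def rect(p):
    (c,s,a)=cv2.minAreaRect(p[:,:2].astype(np.float32)); return np.round(c,1),np.round(s,1),round(a,2)
def mirror(c='top'):
    im,d=viewer.get_image(c); w=cloud(c,d); m=masks_of(c,'mirror')
    # keep the mask nearest the jig
    m=min(m,key=lambda m:np.linalg.norm(np.nanmedian(w[m['pixels']],0)[:2]-[490,50]))
    k=cv2.erode(m['pixels'].astype(np.uint8),np.ones((2,2)))>0
    q=w[k];q=q[np.isfinite(q[:,0])&(q[:,2]>36)]
    A=np.c_[q[:,:2]-q[:,:2].mean(0),np.ones(len(q))];s=np.linalg.lstsq(A,q[:,2],rcond=None)[0]
    return im,w,m,q,s
E
python3 - <<'E'
from h import *
w=np.load('top1.npy')
p=w[np.isfinite(w[...,0])]
b=p[(abs(p[:,0]-560)<170)&(p[:,1]>-140)&(p[:,1]<205)&(p[:,2]>11)&(p[:,2]<60)]
# board: largest connected component
m=(w[...,2]>11)&(w[...,2]<60)
n,l,s,_=cv2.connectedComponentsWithStats(m.astype(np.uint8))
i=l[311,353];print(s[i]);b=w[l==i];print('board',rect(b))
for cam in ['top','side']:
    im,ww,mm,q,pl=mirror(cam);print(cam,'mirror',rect(q),len(q),pl)
t=w[(w[...,2]>120)&(w[...,0]<720)&(w[...,0]>560)&(w[...,1]>0)&(w[...,1]<150)];print('clamp',rect(t),t[:,2].max())
h=t[t[:,2]>185];print('handle',rect(h),h.mean(0),h.min(0),h.max(0))
print(R.from_rotvec(get_obs()['orientation']).as_matrix().round(3))
E
```

```text
[  275   235   164   121 17310]
board (array([528.9,  33. ]), array([220.5, 300.6]), 2.61)
top mirror (array([492.1,  37.1]), array([120. , 157.9]), 0.07) 5352 [ 3.60265698e-03 -4.58553289e-02  4.65511858e+01]
side mirror (array([490.1,  41.4]), array([163.4, 117.5]), 89.81) 2834 [ 8.48879227e-03 -5.47411396e-02  4.66267029e+01]
clamp (array([639.8,  78.3]), array([59.3, 57.4]), 44.45) 208.84811472731934
handle (array([638.6,  78.1]), array([15.9, 68.4]), 2.49) [637.92501532  77.76996508 202.40835501] [630.37093499  43.76029001 185.08670041] [647.43707085 112.09709239 208.84811473]
[[ 0.365 -0.931 -0.   ]
 [-0.931 -0.365  0.   ]
 [-0.     0.    -1.   ]]
```

```bash
cat >> h.py <<'E'
A=np.deg2rad(2.61);JR=np.array([[np.cos(A),-np.sin(A),0],[np.sin(A),np.cos(A),0],[0,0,1]]);J0=np.array([502.1,71.8,0])
def tojig(p): return (np.asarray(p)-J0)@JR
def st():
    o=get_obs();M=JR.T@R.from_rotvec(o['orientation']).as_matrix()
    print('t',round(o['t'],2),'jig',tojig(o['ee_pos']).round(1),'F',(JR.T@o['ft_force']).round(1),'w',round(o['width'],1),'\nM',M.round(3).tolist(),'yaw',np.rad2deg(np.arctan2(M[1,0],M[0,0])).round(2))
E
python3 -m inch '[{"az":-10.2},{"az":-10.2},{"az":-10.2},{"az":-10.2},{"az":-10.2},{"az":-10.2},{"az":-10}]'
python3 -m inch '[{"tx":2.4,"ty":-4.1},{"tx":2.4,"ty":-4.1},{"tx":2.4,"ty":-4.1},{"tx":2.4,"ty":-4.1},{"tx":2.4,"ty":-4.1},{"tx":2.4,"ty":-4.1},{"tx":2.4,"ty":-4.1},{"tx":2.4,"ty":-4.1},{"tx":2.4,"ty":-4.1},{"tx":2.4,"ty":-4.1},{"tx":2.4,"ty":-4.1},{"tx":2.4,"ty":-4.1}]'
python3 -c "from h import *;st()"
```

```text
t 1.1 jig [-303.3 -640.5  222.7] F [ 0.8 -0.5 -0.2] w 87.6 
M [[0.322, -0.947, -0.0], [-0.947, -0.322, 0.0], [-0.0, 0.0, -1.0]] yaw -71.19$[0]: bad value
$[0]: bad value
```

```bash

python3 -m inch '[{"tx":0,"ty":0,"tz":0,"ax":0,"ay":0,"az":-10.2,"jaw":1},{"tx":0,"ty":0,"tz":0,"ax":0,"ay":0,"az":-10.2,"jaw":1},{"tx":0,"ty":0,"tz":0,"ax":0,"ay":0,"az":-10.2,"jaw":1},{"tx":0,"ty":0,"tz":0,"ax":0,"ay":0,"az":-10.2,"jaw":1},{"tx":0,"ty":0,"tz":0,"ax":0,"ay":0,"az":-10.2,"jaw":1},{"tx":0,"ty":0,"tz":0,"ax":0,"ay":0,"az":-10.2,"jaw":1},{"tx":0,"ty":0,"tz":0,"ax":0,"ay":0,"az":-10,"jaw":1}]'
python3 -c "from h import *;st()"
```

```text
t: 1.98
ee_pos: [228.2, -581.8, 222.7]
orientation: [3.141, 0.081, -0.0]
ft_force: [-0.1, 0.7, -0.6]
width: 88.0
t 1.98 jig [-303.3 -640.5  222.7] F [-0.   0.7 -0.6] w 88.0 
M [[1.0, 0.006, -0.0], [0.006, -1.0, -0.0], [-0.0, 0.0, -1.0]] yaw 0.34
```

```bash

python3 -m inch '[{"tx":2.4,"ty":-4.1,"tz":0.8,"ax":0,"ay":0,"az":0,"jaw":1},{"tx":2.4,"ty":-4.1,"tz":0.8,"ax":0,"ay":0,"az":0,"jaw":1},{"tx":2.4,"ty":-4.1,"tz":0.8,"ax":0,"ay":0,"az":0,"jaw":1},{"tx":2.4,"ty":-4.1,"tz":0.8,"ax":0,"ay":0,"az":0,"jaw":1},{"tx":2.4,"ty":-4.1,"tz":0.8,"ax":0,"ay":0,"az":0,"jaw":1},{"tx":2.4,"ty":-4.1,"tz":0.8,"ax":0,"ay":0,"az":0,"jaw":1},{"tx":2.4,"ty":-4.1,"tz":0.8,"ax":0,"ay":0,"az":0,"jaw":1},{"tx":2.4,"ty":-4.1,"tz":0.8,"ax":0,"ay":0,"az":0,"jaw":1},{"tx":2.4,"ty":-4.1,"tz":0.8,"ax":0,"ay":0,"az":0,"jaw":1},{"tx":2.4,"ty":-4.1,"tz":0.8,"ax":0,"ay":0,"az":0,"jaw":1},{"tx":2.4,"ty":-4.1,"tz":0.8,"ax":0,"ay":0,"az":0,"jaw":1},{"tx":2.4,"ty":-4.1,"tz":0.8,"ax":0,"ay":0,"az":0.3,"jaw":1}]'
python3 -c "
from h import *;st()
im,d=viewer.get_image('wrist');save(im,'w1');w=cloud('wrist',d);np.save('w1.npy',w)
for m in masks_of('wrist','mirror'):
    q=w[m['pixels']];q=tojig(q);print(m['score'],np.nanmin(q,0),np.nanmax(q,0))
"
```

```text
t: 3.48
ee_pos: [494.3, -75.7, 126.6]
orientation: [3.141, 0.063, 0.001]
ft_force: [0.8, -0.7, -0.6]
width: 87.5
t 3.48 jig [ -14.5 -147.   126.6] F [ 0.8 -0.7 -0.6] w 87.5 
M [[1.0, -0.005, 0.001], [-0.005, -1.0, -0.0], [0.001, 0.0, -1.0]] yaw -0.3
0.82 [-139.18188044 -372.66803882   -2.41832863] [  -6.69241297 -119.59803404  223.97055707]
0.56 [ -80.45792665 -112.84341328   16.40077602] [58.56685811 15.26867653 52.00503463]
0.47 [226.29335111 -84.61093419  -0.69164773] [229.15458827 -73.91485531   6.01613798]
```

View pics/w1.png

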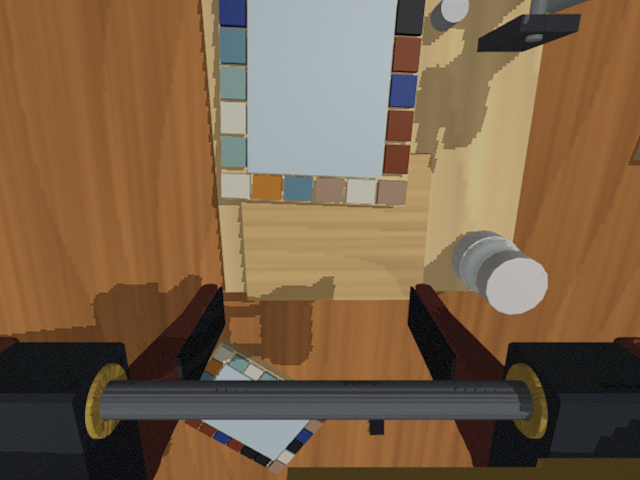

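The wrist view shows the mirror's rear edge at row ~200, square ahead of the open fingers. The glue pot is clear on the right at (505,275).

```bash

python3 -m inch '[{"tx":0.1,"ty":0,"tz":2.2,"ax":0,"ay":0,"az":-0.3,"jaw":1},{"tx":0.1,"ty":0,"tz":2.2,"ax":0,"ay":0,"az":0,"jaw":1},{"tx":0,"ty":0,"tz":2.2,"ax":0,"ay":0,"az":0,"jaw":1},{"tx":0,"ty":0,"tz":2.2,"ax":0,"ay":0,"az":0,"jaw":1},{"tx":0,"ty":-0.6,"tz":0,"ax":0,"ay":0,"az":0,"jaw":1},{"tx":0,"ty":-0.6,"tz":0,"ax":0,"ay":0,"az":0,"jaw":1},{"tx":0,"ty":-0.6,"tz":0,"ax":0,"ay":0,"az":0,"jaw":1},{"tx":0,"ty":-0.4,"tz":0,"ax":0,"ay":0,"az":0,"jaw":1},{"tx":0,"ty":-0.4,"tz":0,"ax":0,"ay":0,"az":0,"jaw":1},{"tx":0,"ty":-0.4,"tz":0,"ax":0,"ay":0,"az":0,"jaw":1},{"tx":0,"ty":-0.4,"tz":0,"ax":0,"ay":0,"az":0,"jaw":1},{"tx":0,"ty":-0.4,"tz":0,"ax":0,"ay":0,"az":0,"jaw":1}]'
python3 -c "from h import *;st()"
```

```text
t: 5.08
ee_pos: [493.7, -39.0, 38.7]
orientation: [3.141, 0.072, -0.0]
ft_force: [-0.1, -1.2, 0.7]
width: 87.5
t 5.08 jig [ -13.5 -110.3   38.7] F [-0.2 -1.2  0.7] w 87.5 
M [[1.0, 0.0, -0.0], [0.0, -1.0, -0.0], [-0.0, 0.0, -1.0]] yaw 0.02
```

```bash

python3 -m inch '[{"tx":0,"ty":-0.4,"tz":0.1,"ax":0,"ay":0,"az":0,"jaw":1},{"tx":0,"ty":-0.4,"tz":0.1,"ax":0,"ay":0,"az":0,"jaw":1},{"tx":0,"ty":-0.3,"tz":0,"ax":0,"ay":0,"az":0,"jaw":1},{"tx":0,"ty":-0.3,"tz":0,"ax":0,"ay":0,"az":0,"jaw":1},{"tx":0,"ty":0,"tz":0,"ax":0,"ay":0,"az":0,"jaw":1}]'
python3 - <<'E'
from h import *
st();im,w,m,q,pl=mirror('top');save(im[200:380,240:480],'t2');c,s,a=rect(q);print(tojig([*c,0]),s,a,pl)
E
```

```text
t: 5.7
ee_pos: [492.7, -24.7, 36.5]
orientation: [-3.14, -0.072, 0.001]
ft_force: [-0.1, 0.5, -0.7]
width: 87.7
t 5.7 jig [-13.7 -96.   36.5] F [-0.   0.5 -0.7] w 87.7 
M [[1.0, 0.0, -0.001], [0.0, -1.0, 0.0], [-0.001, -0.0, -1.0]] yaw 0.02
[-17.2225692    4.28871896   0.        ] [117.5 138.2] 2.61 [-3.95981576e-04 -7.17914771e-02  4.57963841e+01]
```

```bash

python3 -m inch '[{"tx":0,"ty":-0.2,"tz":0,"ax":0,"ay":0,"az":0,"jaw":1},{"tx":0,"ty":-0.2,"tz":0,"ax":0,"ay":0,"az":0,"jaw":1},{"tx":0,"ty":-0.1,"tz":0,"ax":0,"ay":0,"az":0,"jaw":1},{"tx":0,"ty":0,"tz":0,"ax":0,"ay":0,"az":0,"jaw":1}]'
python3 -c "from h import *;st()"
python3 -m inch '[{"tx":0,"ty":-0.1,"tz":0,"ax":0,"ay":0,"az":0,"jaw":1},{"tx":0,"ty":0,"tz":0,"ax":0,"ay":0,"az":0,"jaw":1}]'
python3 -c "from h import *;st()"
python3 -m inch '[{"tx":0,"ty":-0.1,"tz":0,"ax":0,"ay":0,"az":0,"jaw":1},{"tx":0,"ty":0,"tz":0,"ax":0,"ay":0,"az":0,"jaw":1}]'
python3 -c "from h import *;st()"
```

```text
t: 6.3
ee_pos: [492.8, -20.0, 36.7]
orientation: [-3.141, -0.072, 0.0]
ft_force: [0.0, 0.6, -0.3]
width: 87.8
t 6.3 jig [-13.4 -91.3  36.7] F [ 0.   0.6 -0.3] w 87.8 
M [[1.0, 0.0, -0.0], [0.0, -1.0, 0.0], [-0.0, -0.0, -1.0]] yaw 0.01
t: 6.55
ee_pos: [492.8, -19.4, 36.7]
orientation: [3.14, 0.072, 0.0]
ft_force: [-0.1, -4.3, -0.4]
width: 87.7
t 6.55 jig [-13.4 -90.7  36.7] F [-0.3 -4.3 -0.4] w 87.7 
M [[1.0, 0.0, 0.0], [0.0, -1.0, -0.0], [0.0, 0.0, -1.0]] yaw 0.01
t: 6.8
ee_pos: [492.9, -19.2, 36.7]
orientation: [3.139, 0.073, 0.0]
ft_force: [-0.8, -10.2, -0.5]
width: 87.7
t 6.8 jig [-13.3 -90.5  36.7] F [ -1.3 -10.2  -0.5] w 87.7 
M [[1.0, 0.001, 0.0], [0.001, -1.0, -0.001], [0.0, 0.001, -1.0]] yaw 0.04
```

```bash

python3 -m inch '[{"tx":0,"ty":1.5,"tz":0,"ax":0,"ay":0,"az":0,"jaw":1},{"tx":0,"ty":0.5,"tz":-2,"ax":0,"ay":0,"az":0,"jaw":1},{"tx":0,"ty":0,"tz":-2.5,"ax":0,"ay":0,"az":0,"jaw":1},{"tx":-3.5,"ty":0,"tz":0,"ax":0,"ay":0,"az":0,"jaw":0},{"tx":-3.5,"ty":0,"tz":0,"ax":0,"ay":0,"az":0,"jaw":0},{"tx":-2.2,"ty":-3.2,"tz":0,"ax":0,"ay":0,"az":0,"jaw":0},{"tx":0,"ty":-4,"tz":0,"ax":0,"ay":0,"az":0,"jaw":0},{"tx":0,"ty":-4,"tz":0,"ax":0,"ay":0,"az":0,"jaw":0},{"tx":0,"ty":0,"tz":2.5,"ax":0,"ay":0,"az":0,"jaw":0},{"tx":0,"ty":0,"tz":2.3,"ax":0,"ay":0,"az":0,"jaw":0},{"tx":0,"ty":0,"tz":0,"ax":0,"ay":0,"az":0,"jaw":0}]'
python3 - <<'E'
from h import *
st();im,w,m,q,pl=mirror('top');save(im,'t3');c,s,a=rect(q);print(tojig([*c,0]),s,a,pl)
im,w,m,q,pl=mirror('side');c,s,a=rect(q);print(tojig([*c,0]),s,a,pl)
im,d=viewer.get_image('side');save(cv2.resize(im[120:320,280:480],(800,800))[:600],'s3')
E
```

```text
t: 8.18
ee_pos: [395.7, 69.4, 32.8]
orientation: [3.141, 0.072, -0.005]
ft_force: [0.0, 0.3, 0.4]
width: 11.3
t 8.18 jig [-106.4    2.4   32.8] F [0.  0.3 0.4] w 11.3 
M [[1.0, 0.0, -0.003], [0.0, -1.0, -0.0], [-0.003, 0.0, -1.0]] yaw 0.0
[-12.31000911   0.06062797   0.        ] [111.8 160.2] 3.59 [-1.71576699e-01 -1.53859350e-03  4.56756535e+01]
[-19.14763472   5.97813386   0.        ] [118.  167.6] 2.74 [ 3.53387090e-03 -8.84705917e-03  4.35410751e+01]
```

View pics/s3.png

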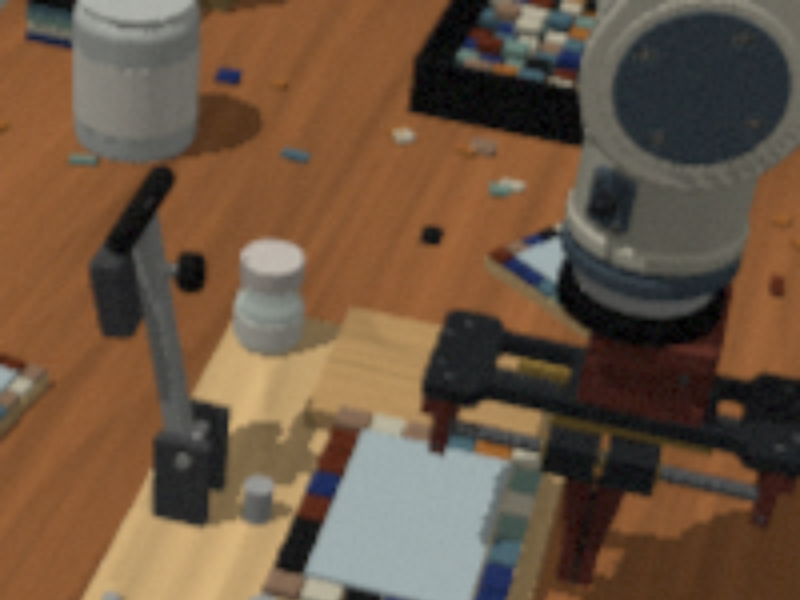

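The mirror has dropped off the ledge and lies level on the side-camera plane fit. The finger is beside its −x side, and next I push sideways.

```bash

python3 -m inch '[{"tx":0.5,"ty":0.2,"tz":0,"ax":0,"ay":0,"az":0,"jaw":0},{"tx":0.5,"ty":0,"tz":0,"ax":0,"ay":0,"az":0,"jaw":0},{"tx":0.4,"ty":0,"tz":0,"ax":0,"ay":0,"az":0,"jaw":0},{"tx":0.4,"ty":0,"tz":0,"ax":0,"ay":0,"az":0,"jaw":0},{"tx":0.3,"ty":0,"tz":0,"ax":0,"ay":0,"az":0,"jaw":0},{"tx":0.3,"ty":0,"tz":0,"ax":0,"ay":0,"az":0,"jaw":0},{"tx":0.2,"ty":0,"tz":0,"ax":0,"ay":0,"az":0,"jaw":0},{"tx":0,"ty":0,"tz":0,"ax":0,"ay":0,"az":0,"jaw":0}]'
python3 -c "from h import *;st()"
python3 -m inch '[{"tx":0.2,"ty":0,"tz":0,"ax":0,"ay":0,"az":0,"jaw":0},{"tx":0.1,"ty":0,"tz":0,"ax":0,"ay":0,"az":0,"jaw":0},{"tx":0,"ty":0,"tz":0,"ax":0,"ay":0,"az":0,"jaw":0}]'
python3 -c "from h import *;st()"
```

```text
t: 9.43
ee_pos: [423.2, 68.8, 33.7]
orientation: [-3.141, -0.072, -0.001]
ft_force: [-0.5, 1.0, -1.4]
width: 0.3
t 9.43 jig [-78.9   0.6  33.7] F [-0.5  1.  -1.4] w 0.3 
M [[1.0, 0.0, 0.001], [0.0, -1.0, 0.0], [0.001, -0.0, -1.0]] yaw 0.01
t: 9.8
ee_pos: [426.1, 68.9, 33.7]
orientation: [-3.141, -0.072, -0.001]
ft_force: [-1.1, -0.0, -1.0]
width: 0.0
t 9.8 jig [-76.1   0.6  33.7] F [-1.1  0.  -1. ] w 0.0 
M [[1.0, 0.0, 0.001], [0.0, -1.0, 0.0], [0.001, -0.0, -1.0]] yaw 0.01
```

```bash

python3 -m inch '[{"tx":0.2,"ty":0,"tz":0,"ax":0,"ay":0,"az":0,"jaw":0},{"tx":0,"ty":0,"tz":0,"ax":0,"ay":0,"az":0,"jaw":0}]'
python3 -c "from h import *;st()"
python3 -m inch '[{"tx":0.1,"ty":0,"tz":0,"ax":0,"ay":0,"az":0,"jaw":0},{"tx":0,"ty":0,"tz":0,"ax":0,"ay":0,"az":0,"jaw":0}]'
python3 -c "from h import *;st()"
```

```text
t: 10.05
ee_pos: [428.1, 69.0, 33.7]
orientation: [-3.141, -0.072, -0.001]
ft_force: [-1.9, 0.0, -0.4]
width: 0.5
t 10.05 jig [-74.    0.6  33.7] F [-1.9  0.1 -0.4] w 0.5 
M [[1.0, 0.0, 0.001], [0.0, -1.0, 0.0], [0.001, -0.0, -1.0]] yaw 0.01
t: 10.3
ee_pos: [428.7, 69.0, 33.7]
orientation: [3.141, 0.072, -0.0]
ft_force: [-2.0, -0.6, 0.4]
width: 0.5
t 10.3 jig [-73.4   0.6  33.7] F [-2.  -0.5  0.4] w 0.5 
M [[1.0, 0.0, -0.0], [0.0, -1.0, -0.0], [-0.0, 0.0, -1.0]] yaw 0.01
```

```bash

for i in 1 2 ; do python3 -m inch '[{"tx":0.1,"ty":0,"tz":0,"ax":0,"ay":0,"az":0,"jaw":0},{"tx":0.1,"ty":0,"tz":0,"ax":0,"ay":0,"az":0,"jaw":0},{"tx":0,"ty":0,"tz":0,"ax":0,"ay":0,"az":0,"jaw":0}]' >/dev/null
python3 -c "from h import *;st()"; done
python3 - <<'E'
from h import *
im,w,m,q,pl=mirror('side');c,s,a=rect(q);print(tojig([*c,0]),s,a,pl)
E
```

```text
t 10.68 jig [-70.9   0.6  33.7] F [-0.9  0.2 -1. ] w 0.6 
M [[1.0, 0.0, 0.001], [0.0, -1.0, 0.0], [0.001, -0.0, -1.0]] yaw 0.01
t 11.05 jig [-70.2   0.5  33.6] F [-5.1  0.3  3.1] w 0.5 
M [[1.0, 0.0, -0.002], [0.0, -1.0, -0.0], [-0.002, 0.0, -1.0]] yaw 0.0
[-2.54664001  5.62179906  0.        ] [117.5 164.3] 2.48 [ 1.31365567e-03 -9.96723078e-03  4.35937415e+01]
```

```bash

python3 -m inch '[{"tx":0.1,"ty":0,"tz":0,"ax":0,"ay":0,"az":0,"jaw":0},{"tx":0,"ty":0,"tz":0,"ax":0,"ay":0,"az":0,"jaw":0}]' >/dev/null
python3 -c "from h import *;st()"
python3 -m inch '[{"tx":-1.5,"ty":0,"tz":0,"ax":0,"ay":0,"az":0,"jaw":0},{"tx":-2,"ty":0,"tz":-2,"ax":0,"ay":0,"az":0,"jaw":0},{"tx":0,"ty":4,"tz":-2.5,"ax":0,"ay":0,"az":0,"jaw":1},{"tx":0,"ty":4,"tz":0,"ax":0,"ay":0,"az":0,"jaw":1},{"tx":3,"ty":3.4,"tz":0,"ax":0,"ay":0,"az":0,"jaw":1},{"tx":4,"ty":0,"tz":0,"ax":0,"ay":0,"az":0,"jaw":1},{"tx":3.4,"ty":0,"tz":0,"ax":0,"ay":0,"az":0,"jaw":1},{"tx":0,"ty":0,"tz":0,"ax":0,"ay":0,"az":0,"jaw":1},{"tx":0,"ty":0,"tz":2.1,"ax":0,"ay":0,"az":0,"jaw":1},{"tx":0,"ty":0,"tz":2.1,"ax":0,"ay":0,"az":0,"jaw":1},{"tx":0,"ty":0,"tz":0,"ax":0,"ay":0,"az":0,"jaw":1}]'
python3 - <<'E'
from h import *
st();im,w,m,q,pl=mirror('top');c,s,a=rect(q);print(tojig([*c,0]),s,a,pl)
im,w,m,q,pl=mirror('side');c,s,a=rect(q);print(tojig([*c,0]),s,a,pl)
E
```

```text
t 11.4 jig [-70.2   0.5  33.5] F [-6.7  0.5  5.8] w 0.6 
M [[1.0, 0.0, -0.003], [0.0, -1.0, -0.0], [-0.003, 0.0, -1.0]] yaw 0.01
t: 12.78
ee_pos: [505.7, -41.3, 35.6]
orientation: [-3.14, -0.072, 0.005]
ft_force: [0.2, 0.6, -0.9]
width: 86.0
t 12.78 jig [  -1.6 -113.1   35.6] F [ 0.2  0.6 -0.9] w 86.0 
M [[1.0, 0.0, -0.003], [0.0, -1.0, 0.0], [-0.003, -0.0, -1.0]] yaw 0.02
[-1.3350813  -0.73997157  0.        ] [118.3 157.8] 2.61 [1.39446026e-03 6.40648629e-04 4.29184050e+01]
[-3.13719601  3.64664245  0.        ] [115.8 163. ] 2.5 [ 5.75606041e-03 -8.00679210e-03  4.35641391e+01]
```

```bash

python3 -m inch '[{"tx":0,"ty":-0.6,"tz":0,"ax":0,"ay":0,"az":0,"jaw":1},{"tx":0,"ty":-0.6,"tz":0,"ax":0,"ay":0,"az":0,"jaw":1},{"tx":0,"ty":-0.5,"tz":0,"ax":0,"ay":0,"az":0,"jaw":1},{"tx":0,"ty":-0.3,"tz":0,"ax":0,"ay":0,"az":0,"jaw":1},{"tx":0,"ty":-0.1,"tz":0,"ax":0,"ay":0,"az":0,"jaw":1},{"tx":0,"ty":-0.1,"tz":0,"ax":0,"ay":0,"az":0,"jaw":1},{"tx":0,"ty":0,"tz":0,"ax":0,"ay":0,"az":0,"jaw":1}]' >/dev/null
python3 -c "from h import *;st()"
python3 -m inch '[{"tx":0,"ty":-0.1,"tz":0,"ax":0,"ay":0,"az":0,"jaw":1},{"tx":0,"ty":0,"tz":0,"ax":0,"ay":0,"az":0,"jaw":1}]' >/dev/null
python3 -c "from h import *;st()"
```

```text
t 13.85 jig [  0.6 -91.5  36.6] F [-0.6  0.1  0.5] w 88.0 
M [[1.0, 0.0, -0.0], [0.0, -1.0, -0.0], [-0.0, 0.0, -1.0]] yaw 0.0
t 14.1 jig [  0.7 -90.7  36.7] F [-0.2 -3.2 -0.6] w 88.1 
M [[1.0, 0.0, 0.0], [0.0, -1.0, -0.0], [0.0, 0.0, -1.0]] yaw 0.01
```

```bash

python3 -m inch '[{"tx":0,"ty":-0.1,"tz":0,"ax":0,"ay":0,"az":0,"jaw":1},{"tx":0,"ty":0,"tz":0,"ax":0,"ay":0,"az":0,"jaw":1},{"tx":0,"ty":1.5,"tz":0,"ax":0,"ay":0,"az":0,"jaw":1},{"tx":0,"ty":0,"tz":-4,"ax":0,"ay":0,"az":0,"jaw":0},{"tx":0,"ty":0,"tz":-4,"ax":0,"ay":0,"az":0,"jaw":0},{"tx":0,"ty":0,"tz":-4,"ax":0,"ay":0,"az":0,"jaw":0},{"tx":0,"ty":0,"tz":-4,"ax":0,"ay":0,"az":0,"jaw":0},{"tx":0,"ty":0,"tz":-4.2,"ax":0,"ay":0,"az":0,"jaw":0},{"tx":4,"ty":0,"tz":0,"ax":0,"ay":0,"az":0,"jaw":0},{"tx":4,"ty":0,"tz":0,"ax":0,"ay":0,"az":0,"jaw":0},{"tx":4,"ty":0,"tz":0,"ax":0,"ay":0,"az":0,"jaw":0},{"tx":0,"ty":0,"tz":0,"ax":0,"ay":0,"az":0,"jaw":0}]'
python3 - <<'E'
from h import *
st();im,w,m,q,pl=mirror('top');c,s,a=rect(q);print(tojig([*c,0]),s,a,pl);save(cv2.resize(im[190:370,230:470],(800,600)),'t4')
im,d=viewer.get_image('side');w=tojig(cloud('side',d))
k=(abs(w[...,0]-120)<50)&(abs(w[...,1])<40)&(w[...,2]>188)&(w[...,2]<225);print('handle side cam',w[k].min(0),w[k].max(0),np.median(w[k],0))
E
```

```text
t: 15.6
ee_pos: [629.1, -27.3, 238.2]
orientation: [-3.14, -0.072, -0.001]
ft_force: [0.4, -0.5, -0.9]
width: 2.0
t 15.6 jig [ 122.4 -104.8  238.2] F [ 0.3 -0.5 -0.9] w 2.0 
M [[1.0, 0.0, 0.001], [0.0, -1.0, 0.0], [0.001, -0.0, -1.0]] yaw 0.02
[-1.33052757 -0.6400753   0.        ] [117.8 158. ] 2.51 [3.99843993e-03 9.32429133e-04 4.29963443e+01]
handle side cam [128.24263574 -31.55928007 188.07867004] [143.21781189  38.4323531  207.43971959] [133.84546677   9.57744951 203.30868964]
```

View pics/t4.png

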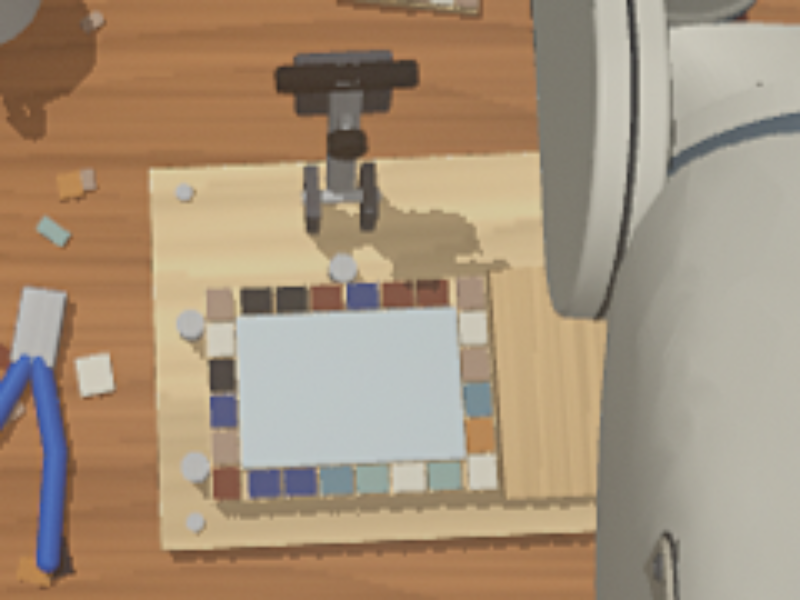

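The mirror is seated against both end pins, at (190,325) and (195,465), and the side pin at (343,268). It is level and clear of the ledge, and the clamp is still open. Next I go behind the handle.

```bash

python3 -m inch '[{"tx":2.5,"ty":0,"tz":0,"ax":0,"ay":0,"az":0,"jaw":0},{"tx":2.5,"ty":-3.5,"tz":0,"ax":0,"ay":0,"az":0,"jaw":0},{"tx":0,"ty":-3.5,"tz":0,"ax":0,"ay":0,"az":0,"jaw":0},{"tx":0,"ty":-3.5,"tz":0,"ax":0,"ay":0,"az":0,"jaw":0},{"tx":0,"ty":0,"tz":2.3,"ax":0,"ay":0,"az":0,"jaw":0},{"tx":0,"ty":0,"tz":2.2,"ax":0,"ay":0,"az":0,"jaw":0},{"tx":0,"ty":0,"tz":0,"ax":0,"ay":0,"az":0,"jaw":0}]'
python3 -c "from h import *;st()"
python3 -m inch '[{"tx":-0.6,"ty":0,"tz":0,"ax":0,"ay":0,"az":0,"jaw":0},{"tx":-0.6,"ty":0,"tz":0,"ax":0,"ay":0,"az":0,"jaw":0},{"tx":-0.6,"ty":0,"tz":0,"ax":0,"ay":0,"az":0,"jaw":0},{"tx":-0.6,"ty":0,"tz":0,"ax":0,"ay":0,"az":0,"jaw":0},{"tx":-0.6,"ty":0,"tz":0,"ax":0,"ay":0,"az":0,"jaw":0}]'
python3 -c "from h import *;st()"
```

```text
t: 16.62
ee_pos: [670.2, 79.8, 192.1]
orientation: [3.141, 0.072, -0.007]
ft_force: [0.4, 0.6, 0.4]
width: 0.4
t 16.62 jig [168.3   0.4 192.1] F [0.5 0.6 0.4] w 0.4 
M [[1.0, 0.0, -0.004], [0.0, -1.0, -0.0], [-0.004, 0.0, -1.0]] yaw 0.01
t: 17.25
ee_pos: [642.7, 78.8, 194.3]
orientation: [-3.141, -0.072, -0.002]
ft_force: [1.0, 0.5, 1.1]
width: 0.4
t 17.25 jig [140.8   0.6 194.3] F [1.  0.5 1.1] w 0.4 
M [[1.0, 0.0, 0.002], [0.0, -1.0, 0.0], [0.002, -0.0, -1.0]] yaw 0.01
```

```bash

python3 -m inch '[{"tx":-0.6,"ty":0,"tz":0,"ax":0,"ay":0,"az":0,"jaw":0},{"tx":-0.6,"ty":0,"tz":0,"ax":0,"ay":0,"az":0,"jaw":0},{"tx":-0.6,"ty":0,"tz":0,"ax":0,"ay":0,"az":0,"jaw":0},{"tx":-0.6,"ty":0,"tz":0,"ax":0,"ay":0,"az":0,"jaw":0},{"tx":-0.6,"ty":0,"tz":0,"ax":0,"ay":0,"az":0,"jaw":0},{"tx":-0.6,"ty":0,"tz":0,"ax":0,"ay":0,"az":0,"jaw":0},{"tx":-0.5,"ty":0,"tz":0,"ax":0,"ay":0,"az":0,"jaw":0},{"tx":-0.4,"ty":0,"tz":0,"ax":0,"ay":0,"az":0,"jaw":0},{"tx":-0.4,"ty":0,"tz":0,"ax":0,"ay":0,"az":0,"jaw":0},{"tx":-0.4,"ty":0,"tz":0,"ax":0,"ay":0,"az":0,"jaw":0},{"tx":0,"ty":0,"tz":0,"ax":0,"ay":0,"az":0,"jaw":0}]'
python3 - <<'E'
from h import *
st()
im,d=viewer.get_image('side');save(cv2.resize(im[120:320,230:480],(750,600)),'s5')
E
```

```text
t: 18.62
ee_pos: [589.3, 76.3, 193.7]
orientation: [3.141, 0.072, -0.0]
ft_force: [-0.3, 0.2, -0.5]
width: 0.5
t 18.62 jig [ 87.3   0.6 193.7] F [-0.3  0.3 -0.5] w 0.5 
M [[1.0, 0.0, -0.0], [0.0, -1.0, -0.0], [-0.0, 0.0, -1.0]] yaw 0.01
```

View pics/s5.png

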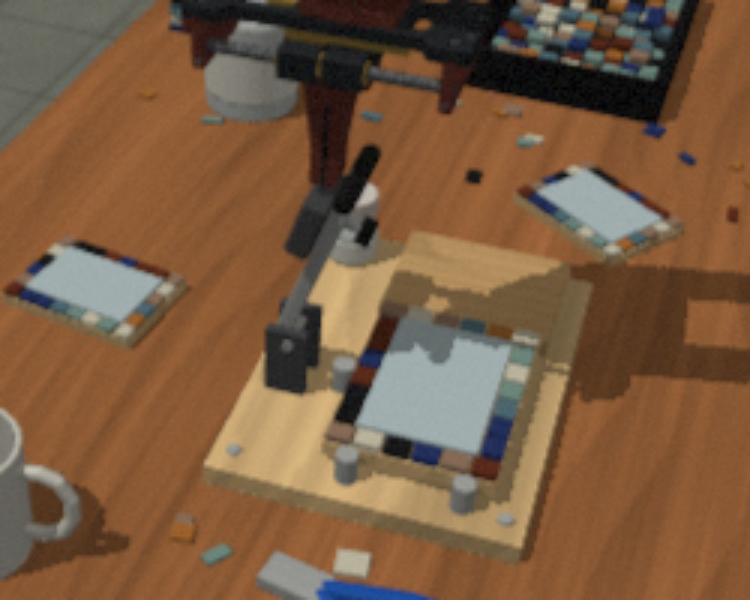

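The arm is past its balance point and falling. I'll lift clear and wait.

```bash

for i in 1 2 3; do python3 -m inch '[{"tx":0,"ty":0,"tz":-1,"ax":0,"ay":0,"az":0,"jaw":0},{"tx":0,"ty":0,"tz":-1,"ax":0,"ay":0,"az":0,"jaw":0},{"tx":2,"ty":0,"tz":-1,"ax":0,"ay":0,"az":0,"jaw":0},{"tx":2,"ty":0,"tz":0,"ax":0,"ay":0,"az":0,"jaw":0},{"tx":0,"ty":0,"tz":0,"ax":0,"ay":0,"az":0,"jaw":0},{"tx":0,"ty":0,"tz":0,"ax":0,"ay":0,"az":0,"jaw":0},{"tx":0,"ty":0,"tz":0,"ax":0,"ay":0,"az":0,"jaw":0},{"tx":0,"ty":0,"tz":0,"ax":0,"ay":0,"az":0,"jaw":0},{"tx":0,"ty":0,"tz":0,"ax":0,"ay":0,"az":0,"jaw":0},{"tx":0,"ty":0,"tz":0,"ax":0,"ay":0,"az":0,"jaw":0},{"tx":0,"ty":0,"tz":0,"ax":0,"ay":0,"az":0,"jaw":0},{"tx":0,"ty":0,"tz":0,"ax":0,"ay":0,"az":0,"jaw":0}]' >/dev/null; done
python3 - <<'E'
from h import *
st()
im,w,m,q,pl=mirror('top');c,s,a=rect(q);print(tojig([*c,0]),s,a,pl);save(cv2.resize(im[190:370,230:470],(800,600)),'t6')
im,d=viewer.get_image('side');save(cv2.resize(im[120:320,230:480],(750,600)),'s6')
w=tojig(cloud('side',d));k=(w[...,0]<-20)&(w[...,0]>-60)&(abs(w[...,1])<45)&(w[...,2]>55)&(w[...,2]<120);print('handle',k.sum(),np.median(w[k],0),w[k].max(0))
E
```

```text
t 23.18 jig [207.6   0.6 283.7] F [-0.1  0.1 -0. ] w 0.4 
M [[1.0, 0.0, -0.0], [0.0, -1.0, 0.0], [-0.0, -0.0, -1.0]] yaw 0.0
[-1.6486763  67.04462593  0.        ] [116.9  22.5] 2.72 [ 7.99415599e-03 -2.83155474e-02  4.21865868e+01]
handle 206 [-35.48773222   9.0745438   75.82332266] [-20.51227591  38.74252953  80.87978762]
```

View pics/s6.png

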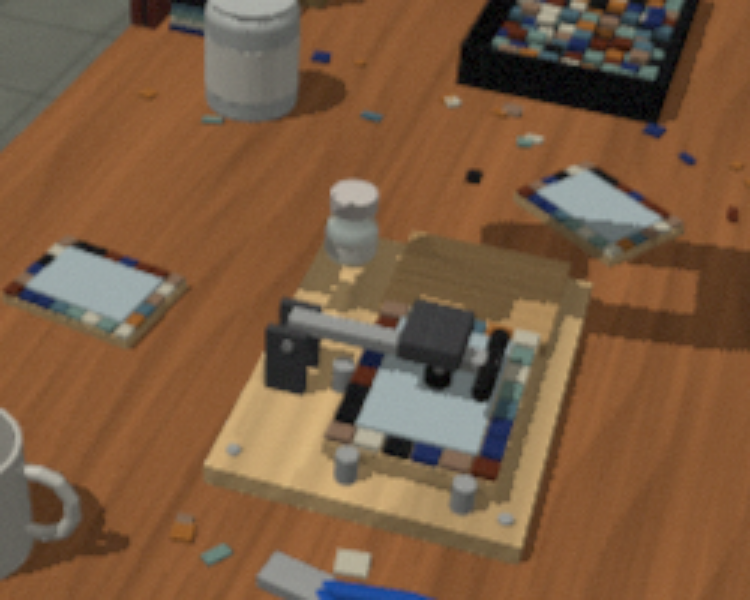

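View pics/t6.png

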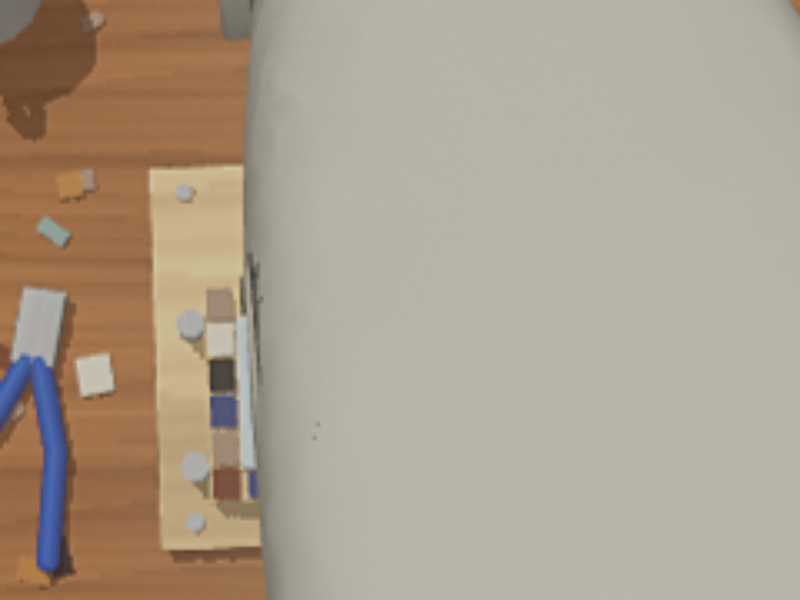

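```bash
cat > c.py <<'E'
from h import *
st();im,d=viewer.get_image('side');w=tojig(cloud('side',d))
for n,x0,x1,y in [('handle',-43,-27,34),('weight',-12,22,22),('arm',40,80,6)]:
    k=(w[...,0]>x0)&(w[...,0]<x1)&(abs(w[...,1])<y)&(w[...,2]>55)&(w[...,2]<120);q=w[k];print(n,k.sum(),np.percentile(q[:,2],[10,50,90]).round(1))
k=(abs(w[...,0])<50)&(w[...,1]>25)&(w[...,1]<70)&(w[...,2]>36)&(w[...,2]<52);q=w[k];print('mirror',k.sum(),np.linalg.lstsq(np.c_[q[:,:2],np.ones(len(q))],q[:,2],rcond=None)[0])
E
python3 c.py
python3 -m inch '[{"tx":0,"ty":0,"tz":0,"ax":0,"ay":0,"az":0,"jaw":0},{"tx":0,"ty":0,"tz":0,"ax":0,"ay":0,"az":0,"jaw":0},{"tx":0,"ty":5,"tz":0,"ax":0,"ay":0,"az":0,"jaw":0},{"tx":0,"ty":5,"tz":0,"ax":0,"ay":0,"az":0,"jaw":0},{"tx":0,"ty":5,"tz":0,"ax":0,"ay":0,"az":0,"jaw":0},{"tx":0,"ty":5,"tz":0,"ax":0,"ay":0,"az":0,"jaw":0},{"tx":0,"ty":5,"tz":0,"ax":0,"ay":0,"az":0,"jaw":0},{"tx":0,"ty":5,"tz":0,"ax":0,"ay":0,"az":0,"jaw":0},{"tx":0,"ty":0,"tz":0,"ax":0,"ay":0,"az":0,"jaw":0},{"tx":0,"ty":0,"tz":0,"ax":0,"ay":0,"az":0,"jaw":0}]' >/dev/null
python3 c.py
python3 - <<'E'
from h import *
im,d=viewer.get_image('top');save(cv2.resize(im[190:370,230:470],(800,600)),'t7');w=cloud('top',d)
np.save('top7.npy',w);o=np.load('top1.npy')
for n in ['glue_pot','nippers','phone']:
    print(n,[(round(m['score'],2),np.round(m['location'])) for m in masks_of('top',n)][:3])
E
```

```text
t 23.32 jig [207.6   0.6 283.7] F [-0.1 -0.8 -0.1] w 0.6 
M [[1.0, 0.0, -0.0], [0.0, -1.0, -0.0], [-0.0, 0.0, -1.0]] yaw 0.0
handle 150 [72.6 76.  78.1]
weight 232 [92.7 94.3 95.7]
arm 59 [75.1 76.3 78. ]
mirror 759 [ 1.55615920e-04 -2.44623785e-02  4.51173938e+01]
t 24.62 jig [ 207.5 -299.   283.4] F [-0.7  0.2  0.5] w 0.7 
M [[1.0, -0.0, -0.0], [-0.0, -1.0, 0.001], [-0.0, -0.001, -1.0]] yaw -0.02
handle 147 [73.3 76.  77.8]
weight 223 [92.6 94.3 95.8]
arm 59 [74.9 76.2 77.4]
mirror 754 [ 3.60186660e-04 -2.12102565e-02  4.50799165e+01]
glue_pot [(0.65, array([413., 248.]))]
nippers [(0.86, array([241., 320.]))]
phone [(0.95, array([147., 224.]))]
```

View pics/t7.png

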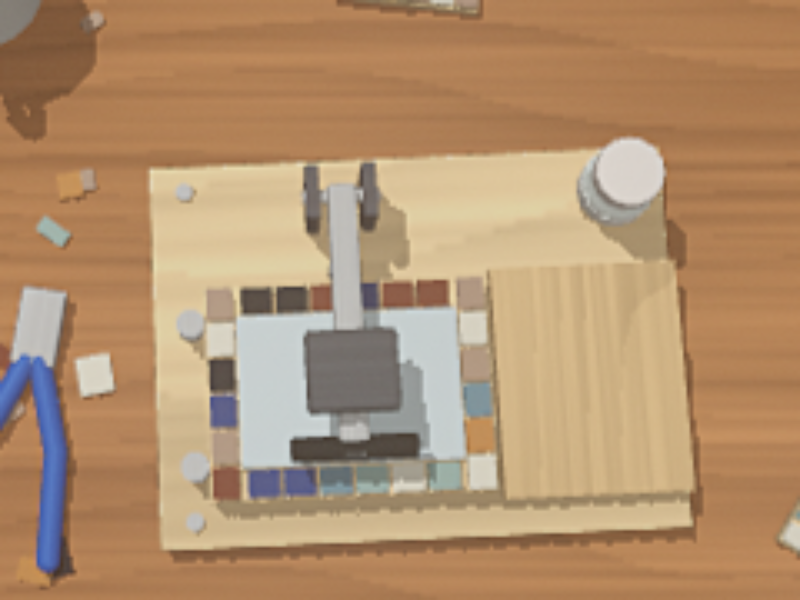

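The arm is level: its top is at z≈76 both at x 60 and at the handle. The foot is on the mirror, and the mirror is against all three pins. I'll hand in.

```bash
python3 -c "
from workcell import ctrl
print(ctrl.close_job())"
```

```text
the job is handed in; nothing more can be done
None
```

The mirror is seated and the clamp is closed on it. I handed the job in at about 25 s of robot time.

**What I did**
- I pushed the rear end of the mirror with the open fingers until it dropped off the ledge and met both end stops, at about 10 N.
- I then pushed it sideways against the side stop until the force rose to about 7 N, and pushed the end again. The fingers met it at the same place, so it had stayed home.
- Only then did I tip the clamp past its balance point. It fell shut while the fingers were clear of it.

**Last checks**
- **Mirror position:** before clamping, the top camera put it within about 1.5 mm of home. It was square to the jig and level, and the picture showed it touching all three pins.
- **Clamp:** the arm reads level, at the same height near the hinge and at the handle, and did not move between two readings 1.3 s apart. The foot sits on the mirror.
- **Glue pot, nippers and phone:** all three were detected within about 4 pixels of where they started, and the arm's path stayed clear of them.

**Disagreements**
- The side camera's mirror fit had a few millimetres of offset. After clamping it also showed a small tilt of about 0.02 over a small visible patch. I took this as camera and fit error, because the top camera had read it flat.
- Once clamped, the mirror was too covered to measure in full again. That last check of its position was by eye from the pictures.

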